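# Run the syringe pump's pusher back to its loading stop

### The job

Get the open syringe pump ready for loading: with a fingertip, press the green pad in the middle of the dark pusher to free its friction hold, and with the pad kept pressed push the pusher along its rail until it rests against the orange stop. Then let the pad spring up again and move clear. Never force the pusher along with the pad up, do not squeeze its two end walls, do not shove the orange stop along, and leave the other things on the bench alone; nothing is to be gripped or lifted.

Things in the scene. Friction and masses are not known exactly. Their poses are not given: they have to be found in the camera images.
- pump: Open syringe pump fixed to the bench: grey base 150 (x) by 440 (y) by 40 mm high, steel rail along y, light motor head 112 mm high at the +y end (y 130 to 210 mm), bearing at the -y end (y -216 to -194 mm) with ears 99 mm high. Origin: on the bench under the rail's centre line; z up, y along the rail from the pusher towards the orange stop.
- pad_top (a point): Centre of the top of the green pad in the middle of the pusher; moves with it; 95 mm above the bench when up. Axes as the pump's (y along the rail to the stop). Pad 52 mm along the rail, 88 mm across. It lies between the pusher's two end walls: inner faces 30 mm either side of this point along the rail, tops 12 mm above the raised pad; the sides across the rail are open.
- pusher_front (a point): Middle of the dark pusher's front (stop-side) face, 46 mm along the rail from the pad's centre, 78 mm above the bench. Axes as the pump's. The pusher is 92 mm long along the rail, 88 mm wide, its end walls 107 mm above the bench.
- stop_face (a point): Middle of the face of the orange stop that the pusher comes up against, 78 mm above the bench; axes as the pump's. The stop is a block 60 mm across, 20 mm along the rail, 86 mm above the bench, with a round orange knob on top to 102 mm. It is clamped at a different place each time and slips only above about 45 N.
- pusher (a joint): Travel of the pusher along the rail, m, growing towards the stop (range 0 to 0.17, starts between 0 and 0.045; it has 45 to 150 mm to go). With the pad up, a rubber brake holds it against 11 to 16 N; with the pad down, about 1 N moves it.
- release (a joint): How far the green pad is pressed straight down, m: 0 up (brake on), 0.006 fully down. Spring: about 8 N to start, 11 N fully down; it rises by itself. The brake lets go within the first millimetre.
- syringe: Loose empty plastic syringe lying near the pump, 29 mm thick, 150 mm long; origin under its middle, x along it. A bystander: leave alone.
- vial_a: Loose glass vial with blue cap near the pump, 26 mm across, 52 mm high; origin under its foot. A bystander.
- vial_b: Loose glass vial with white cap near the pump, 26 mm across, 52 mm high; origin under its foot. A bystander.
- bottle: Loose amber bottle, 72 mm across, 150 mm high; origin under its foot. A bystander.
- beaker: Loose pale open beaker, 72 mm across, 95 mm high; origin under its foot. A bystander.

How it is judged (in metres and radians):
On the way, in this order (a step that is already met when the one before it is completed fails the run):
1. the green pad is pressed down by at least 2.5 mm while the pusher still stands where it was (within 10 mm) (value of joint release above 0.0025 m and distance of pusher_front from where it was at the start of the episode below 0.01 m), for 0.05 s.
2. with the pad still pressed (at least 1 mm), the pusher reaches the orange stop (gap under 3 mm) (value of joint release above 0.001 m and y of pusher_front in the frame of stop_face above -0.003 m), for 0.1 s.
At the end, for the whole second after the job is handed in: The pusher rests against the orange stop (gap under 4 mm), the green pad is up again (within 1 mm), the pusher is still, and the stop is within 4 mm of where it was clamped (y of pusher_front in the frame of stop_face above -0.004 m and value of joint release below 0.001 m and velocity of joint pusher between -0.005 and 0.005 m/s and distance of stop_face from where it was at the start of the episode below 0.004 m); the robot touches nothing.
It fails at once if the pusher is forced along (faster than 20 mm/s) with the pad up (pressed less than 0.5 mm) (value of joint release below 0.0005 m and (velocity of joint pusher above 0.02 m/s or velocity of joint pusher below -0.02 m/s)).
It fails at once if the orange stop is shoved more than 4 mm (distance of stop_face from where it was at the start of the episode above 0.004 m).
It fails at once if the pusher's two end walls are squeezed or spread between the fingers (over 3 N on both at once) ((contact force between the fingers and pusher_c1 above 3 N or contact force between the fingers and pusher_c2 above 3 N) and (contact force between the fingers and pusher_c3 above 3 N or contact force between the fingers and pusher_c4 above 3 N)).
It fails at once if a bystander is lifted or shifted more than 25 mm (distance of any of syringe, vial_a, vial_b, bottle, beaker from where it was at the start of the episode above 0.025 m).
It also fails if it takes over 38 s, if anything falls off the work surface, if the arm or the gripper's body presses on something with over 40 N, if the wrist force passes 120 N, or if a joint passes its speed limit or range.

### The arm

A 6-joint arm with a two-finger parallel gripper is mounted at the origin on the work surface. World frame = base frame: x ahead of the robot, y to its left, z up, the work surface at z = 0. Lengths are in m, angles in degrees, forces in N, time in s.
With the tool pointing down it reaches from about 0.325 to 0.775 m from the base axis. Payload 5.5 kg.
Tool frame: the origin (TCP) lies at the centre of the arm's flange, where the gripper is bolted on; the fingertips stand 182 mm ahead of it and the grasp point (between the pads) lies 163 mm ahead of it; z points along the fingers, y is the line along which they close (so a half turn about z gives the same grasp; the last joint's range is limited). The gripper opens to 88 mm and grips with 3 to 60 N. Pads are 20 mm wide; open, the fingers measure 115 mm over their backs; the gripper's body (75 mm by 178 mm) begins 61 mm behind the grasp point.
Start: joints at [66.767, 5.22, 70.514, -0, 104.267, -3.249], TCP at [0.205, 0.564, 0.405] pointing down, gripper open.
Joint ranges: [-164.24, 164.24], [-49.07, 125.15], [9.68, 141.18], [-86.29, 266.29], [3.28, 154.24], [-151.56, 151.56]. Speed limits (degrees/s): [147.25, 147.25, 172.46, 180, 180, 180].

### API

Orientations are given as [roll, pitch, yaw] about the fixed x, y, z axes, in that order (R = Rz(yaw) Ry(pitch) Rx(roll)).
In Python, from station import r gives the robot as it stands. The module is installed in compiled form; this text tells all that it offers. Calls block until the motion is done:
- r.reach(position, orientation): joint-space move of the TCP to a pose.
- r.servo_line(position, rotation=None, speed=0.15): straight line of the TCP; rotation=None keeps the orientation; speed is the mean speed in m/s.
- r.move_joints(angles): joint-space move.
- r.let_go() and r.grab(squeeze=None): open the fingers fully, or close them until they stop; squeeze is the grip in N (None keeps the last).
- r.wait(seconds).
- r.inverse_kinematics(position, orientation): joint angles nearest the present ones, or None.
- r.sense(): the state.
- r.snapshot(name): name is "scene" or "top" or "wrist"; returns a dict with "frame" (384x512x3 uint8, red, green, blue), "fx", "fy", "cx", "cy" (pixels), "dist_coeffs" ([k1, k2, p1, p2, k3] as OpenCV has them; the pictures are not rectified), "R" (3x3) and "t" (3): a world point X has camera coordinates R X + t. Camera axes: x right, y down, z forward; pixel columns grow to the right and rows downward; lengths in m; the calibration is good to about 2 mm. A picture is of the moment at which its call begins. There is no depth.
A pose or a line that the arm cannot do raises r.IKError and nothing moves.
- r.hand_in(): hands the job in; it is judged then, once.
The state is a dict: "clock": time; "joints": joint angles; "joint_vel": joint speeds; "joint_torque": joint torques, N m; "tcp_pos": TCP position; "orientation": TCP orientation; "contact_force": force on the tool from outside, world axes, zero at the start; "torque": the same for the moment, N m; "opening": finger opening in m; "gripper_force": force on a finger pad.
Only numpy, scipy, OpenCV 4.12 (cv2) and the standard library are available. Lean on these libraries where they do the work, as an engineer would, in place of code of your own. Each camera call takes 0.05 s, during which the arm holds its last target. There are 200 camera calls.

## Working session

There is one attempt and no reset: what is moved stays moved. The work goes in short steps, each a Python script; the robot and the scene stay as the last script left them, time stands still between calls to the robot, and variables do not carry over. Pictures are saved under pics/ and viewed, at most 10 in all, crops included, and the job is handed in when it is done.

```bash
mkdir -p pics; cat > h.py <<'E'
import numpy as np, cv2, pickle
from station import r
def snap(n,f):
    s=r.snapshot(n); cv2.imwrite(f'pics/{f}.png',s['frame'][:,:,::-1]); pickle.dump(s,open(f'pics/{f}.pkl','wb')); return s
def ray(s,u,v):
    K=np.array([[s['fx'],0,s['cx']],[0,s['fy'],s['cy']],[0,0,1.]])
    p=cv2.undistortPoints(np.array([[[u,v]]],float),K,np.array(s['dist_coeffs'],float))[0,0]
    R=np.array(s['R']);t=np.array(s['t']); return -R.T@t, R.T@np.array([p[0],p[1],1])
def atz(s,u,v,z):
    o,d=ray(s,u,v); return o+d*(z-o[2])/d[2]
E
python3 - <<'E'
from h import *
for n in('top','scene'):
    s=snap(n,n); print(n,-np.array(s['R']).T@s['t'],s['fx'])
a=cv2.imread('pics/top.png');b=cv2.imread('pics/scene.png')
cv2.imwrite('pics/top2.png',cv2.resize(a,(800,600),interpolation=cv2.INTER_CUBIC))
cv2.imwrite('pics/scene2.png',cv2.resize(b,(800,600),interpolation=cv2.INTER_CUBIC))
print(r.sense())
E
```

```text
top [ 0.44403296 -0.00924913  1.30914164] 428.10211308317076
scene [ 1.09876079 -0.0923143   1.01447171] 393.69762262342044
{'clock': 0.1, 'joints': array([ 6.67686588e+01,  5.26142388e+00,  7.05724999e+01,  8.00462100e-04,
        1.04264728e+02, -3.24874941e+00]), 'joint_vel': array([ 0.09827444, -0.1114194 , -0.18052522,  0.09956824,  0.03140863,
       -0.07788499]), 'joint_torque': array([ 1.77449365e-03, -4.47860098e+01, -4.07568669e+01,  7.00086169e-02,
        2.84530217e-02, -1.37658803e-04]), 'tcp_pos': array([0.20507047, 0.56394624, 0.40361662]), 'orientation': array([-1.79901550e+02, -6.36558545e-03,  1.60017599e+02]), 'contact_force': array([ 0.49391118, -0.17293905, -0.19371702]), 'torque': array([ 0.04557741,  0.01212525, -0.03826154]), 'gripper_force': 0.0, 'opening': 0.08793902579453892}
```

View pics/top2.png

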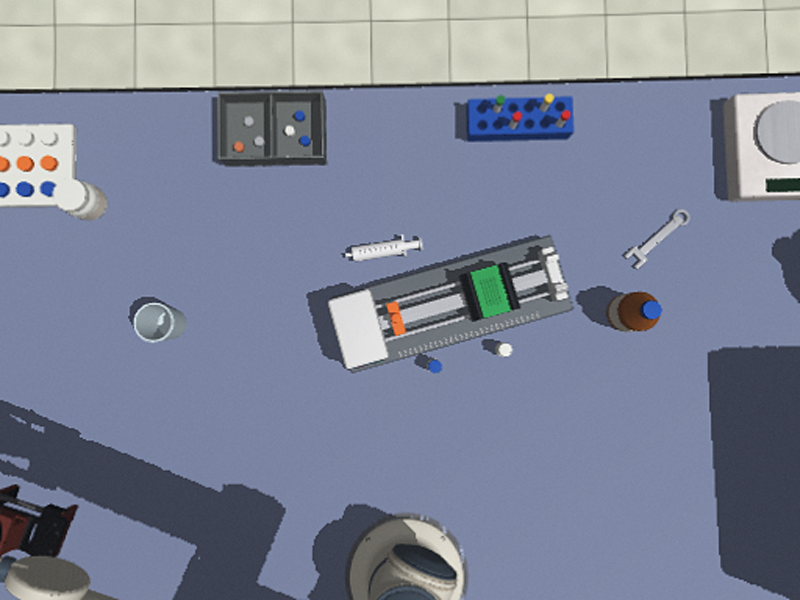

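View pics/scene2.png

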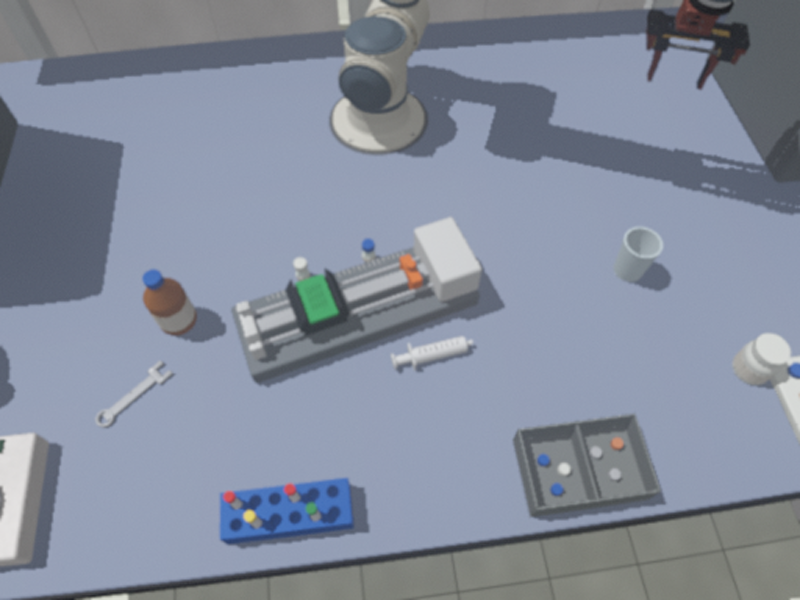

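```bash
python3 - <<'E'
import cv2
a=cv2.imread('pics/top.png')[145:245,205:375]
cv2.imwrite('pics/c1.png',cv2.resize(a,None,fx=4.7,fy=4.7,interpolation=cv2.INTER_CUBIC))
b=cv2.imread('pics/scene.png')[135:245,145:315]
cv2.imwrite('pics/c2.png',cv2.resize(b,None,fx=4.7,fy=4.7,interpolation=cv2.INTER_CUBIC))
E
```

```text
(no output)
```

View pics/c1.png

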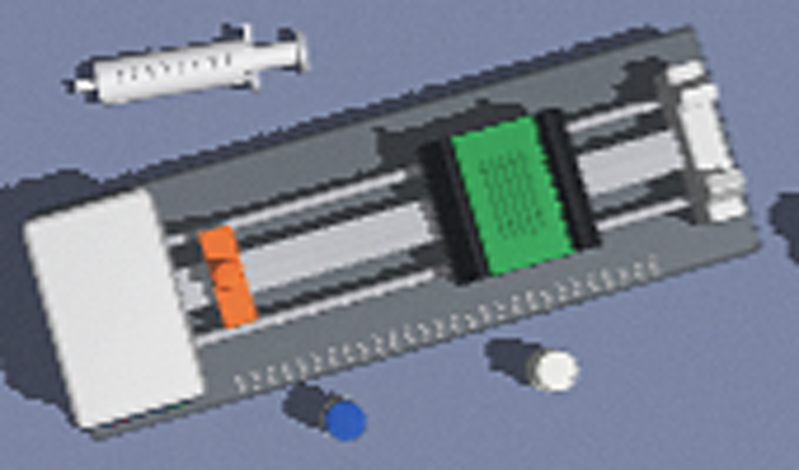

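View pics/c2.png

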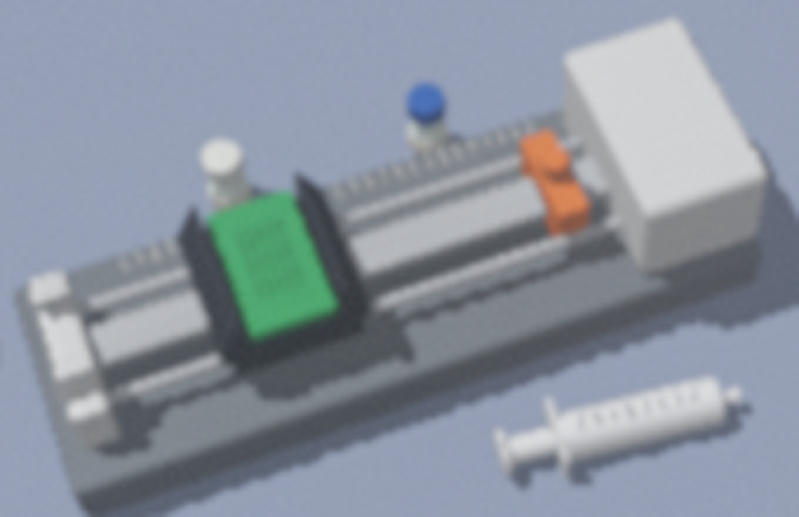

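Top crop: pad corners at about (450,137), (540,117), (575,252), (487,275). The stop's face edge runs from (235,225) to (258,318), and the motor head's top is clear at the left. Scene crop: pad corners at (210,210), (293,193), (338,305), (255,340). I'll triangulate these and check them against the given sizes.

```bash
cat > m.py <<'E'
from h import *
T=pickle.load(open('pics/top.pkl','rb'));S=pickle.load(open('pics/scene.pkl','rb'))
def t(x,y,z): return atz(T,(x+.5)/4.7-.5+205,(y+.5)/4.7-.5+145,z)
def s(x,y,z): return atz(S,(x+.5)/4.7-.5+145,(y+.5)/4.7-.5+135,z)
E
python3 - <<'E'
from m import *
np.set_printoptions(precision=4,suppress=True)
def rep(n,P):
    P=np.array(P); print(n,P.mean(0)); 
    for i in range(len(P)): d=P[(i+1)%len(P)]-P[i]; print('   ',np.linalg.norm(d),np.degrees(np.arctan2(d[1],d[0])))
rep('padT',[t(*p,.095) for p in[(450,137),(540,117),(575,252),(487,275)]])
rep('padS',[s(*p,.095) for p in[(210,210),(293,193),(338,305),(255,340)]])
rep('headT',[t(*p,.112) for p in[(25,222),(150,188),(205,390),(82,430)]])
rep('headS',[s(*p,.112) for p in[(563,57),(675,18),(766,178),(650,218)]])
rep('baseT right',[t(*p,.04) for p in[(690,28),(760,245)]])
rep('stopT',[t(*p,.086) for p in[(235,225),(258,318)]])
rep('stopS',[s(*p,.086) for p in[(522,140),(555,232)]])
E
```

```text
padT [ 0.5277 -0.1665  0.095 ]
    0.055951474921576684 -78.74150690299152
    0.08435438270493681 -167.41977302861497
    0.054936809961365754 103.33881648612078
    0.08637816864066736 13.246601808822078
padS [ 0.5302 -0.1638  0.095 ]
    0.049830986549959704 96.4690640067692
    0.08249068730609814 14.425813771345966
    0.05126283959714115 -70.97219545016091
    0.09351787542154408 -166.6441679176645
headT [0.4652 0.0738 0.112 ]
    0.07705038016009792 -76.0251250710151
    0.12440005544429111 -165.9023988935756
    0.07631487872288999 106.60351521222097
    0.12790432748510167 14.459689636204736
headS [0.4692 0.0745 0.112 ]
    0.07604007571842944 106.07209694476947
    0.12836282985110956 14.639726470741943
    0.07440606705914243 -75.50086871401493
    0.1262897457211164 -164.62960644566695
baseT right [ 0.5658 -0.3086  0.04  ]
    0.1441209351882441 -164.432614249834
    0.1441209351882441 15.567385750166007
stopT [ 0.4855 -0.0043  0.086 ]
    0.05820840866435608 -167.3900453806609
    0.05820840866435608 12.609954619339122
stopS [ 0.4922 -0.0035  0.086 ]
    0.06899482109873813 9.01276228615405
    0.06899482109873813 -170.98723771384596
```

```bash
cat >> h.py <<'E'
yaw=14.6; c=np.array([.529,-.165]); u=np.array([-np.sin(np.radians(yaw)),np.cos(np.radians(yaw))])
TIP=.182; st=lambda: (lambda s:(round(s['clock'],2),s['tcp_pos'].round(4),s['contact_force'].round(1)))(r.sense())
E
python3 - <<'E'
from h import *
for y in(104.6,-75.4,14.6,-165.4):
    print(y,[None if q is None else np.round(q,0) for q in [r.inverse_kinematics([*(c+u*d),z],[180,0,y]) for d,z in((0,.40),(0,.27),(.13,.27))]])
r.grab(10); print(st(),r.sense()['opening'])
E
```

```text
104.6 [array([-21.,  -2.,  78.,   0., 104., -35.]), array([-21.,  -1.,  90.,   0.,  90., -35.]), array([ -8., -10.,  99.,   0.,  91., -23.])]
-75.4 [array([-21.,  -2.,  78.,  -0., 104., 145.]), array([-21.,  -1.,  90.,  -0.,  90., 145.]), None]
14.6 [array([-21.,  -2.,  78.,  -0., 104.,  55.]), array([-21.,  -1.,  90.,  -0.,  90.,  55.]), array([ -8., -10.,  99.,  -0.,  91.,  67.])]
-165.4 [array([ -21.,   -2.,   78.,    0.,  104., -125.]), array([ -21.,   -1.,   90.,    0.,   90., -125.]), array([  -8.,  -10.,   99.,    0.,   91., -113.])]
(1.44, array([0.2051, 0.5639, 0.4046]), array([-0.2,  0.3, -0.3])) 0.00015303712915267105
```

```bash
python3 - <<'E'
from h import *
r.reach([*c,.40],[180,0,104.6]); print(st())
r.servo_line([*c,TIP+.112],speed=.12); r.wait(.2); print(st())
for f in('scene','top'): snap(f,f+'_b')
a=cv2.imread('pics/scene_b.png')[135:245,145:315]; b=cv2.imread('pics/top_b.png')[145:245,205:375]
cv2.imwrite('pics/c3.png',np.vstack([cv2.resize(a,(442,286),interpolation=cv2.INTER_CUBIC),cv2.resize(b,(442,260),interpolation=cv2.INTER_CUBIC)]))
E
```

```text
(4.25, array([ 0.5292, -0.1643,  0.4   ]), array([ 0.5, -0.4, -0.6]))
(5.48, array([ 0.5291, -0.1651,  0.2949]), array([ 0.6, -0.2,  0.4]))
```

View pics/c3.png

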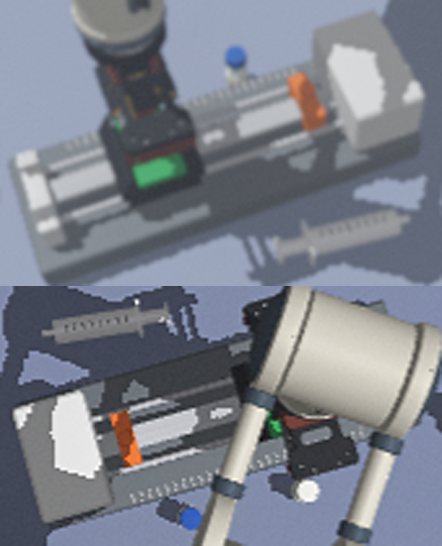

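The gripper covers the pad's middle: the scene view shows green below it at (160,168), and nothing else is touched. Next I press down in small steps, watching the force.

```bash
python3 - <<'E'
from h import *
z=.104; r.servo_line([*c,TIP+z],speed=.04); r.wait(.1); print(st())
while z>.0885:
    z-=.0015; r.servo_line([*c,TIP+z],speed=.02); r.wait(.08)
    f=np.mean([r.sense()['contact_force'] for _ in range(3)],0); print(round(z,4),st(),f.round(1))
    if abs(f[2])>18: break
E
```

```text
(6.03, array([ 0.529 , -0.165 ,  0.2859]), array([ 0.5, -0.9, -1. ]))
0.1025 (6.37, array([ 0.529 , -0.165 ,  0.2846]), array([-0.2, -0.2,  0. ])) [-0.2 -0.2  0. ]
0.101 (6.7, array([ 0.529 , -0.165 ,  0.2829]), array([-0.3,  0.3, -0.4])) [-0.3  0.3 -0.4]
0.0995 (7.03, array([ 0.529 , -0.165 ,  0.2815]), array([-0.9,  0.2,  0.8])) [-0.9  0.2  0.8]
0.098 (7.37, array([ 0.529 , -0.165 ,  0.2799]), array([ 0.2, -0.2,  0.3])) [ 0.2 -0.2  0.3]
0.0965 (7.7, array([ 0.529 , -0.165 ,  0.2785]), array([ 0.3, -1. , -0.3])) [ 0.3 -1.  -0.3]
0.095 (8.03, array([ 0.5291, -0.1651,  0.2774]), array([0.6, 0.1, 2.4])) [0.6 0.1 2.4]
0.0935 (8.37, array([ 0.529 , -0.1651,  0.2772]), array([-3.1,  1.5,  8.6])) [-3.1  1.5  8.6]
0.092 (8.7, array([ 0.5291, -0.1652,  0.2759]), array([-2.6,  0.8,  9.4])) [-2.6  0.8  9.4]
0.0905 (9.03, array([ 0.5291, -0.1652,  0.2745]), array([-2.3,  0.4,  8.6])) [-2.3  0.4  8.6]
0.089 (9.37, array([ 0.5291, -0.1652,  0.2732]), array([-2.4, -1. , 10.4])) [-2.4 -1.  10.4]
0.0875 (9.7, array([ 0.529 , -0.1653,  0.2718]), array([-2.8,  0.8,  9.6])) [-2.8  0.8  9.6]
```

```bash
python3 - <<'E'
from h import *
z=TIP+.0875; p0=r.sense()['tcp_pos'][:2]; d=0
def go(d,v):
    r.servo_line([*(c+u*d),z],speed=v); r.wait(.05)
    s=r.sense(); f=s['contact_force']
    print(round(s['clock'],2),round(d,4),'act',round((s['tcp_pos'][:2]-p0)@u,4),round(s['tcp_pos'][2],4),'fu',round(f[:2]@u,1),'fz',round(f[2],1))
    return f[:2]@u
for d in(.02,.05,.08,.1):
    if go(d,.03)<-8: break
for f in('top','scene'): snap(f,f+'_d')
a=cv2.imread('pics/scene_d.png')[115:245,145:315]; b=cv2.imread('pics/top_d.png')[145:245,205:375]
cv2.imwrite('pics/c4.png',np.vstack([cv2.resize(a,(442,338),interpolation=cv2.INTER_CUBIC),cv2.resize(b,(442,260),interpolation=cv2.INTER_CUBIC)]))
E
```

```text
10.57 0.02 act 0.0199 0.2719 fu 0.2 fz 9.8
11.77 0.05 act 0.0499 0.2718 fu -0.6 fz 10.4
12.97 0.08 act 0.0799 0.2717 fu -0.7 fz 10.1
13.83 0.1 act 0.1 0.2717 fu 0.1 fz 10.0
```

View pics/c4.png

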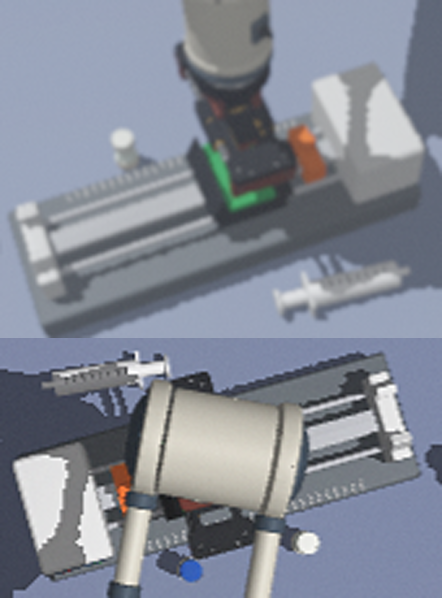

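The pusher moved with the finger: dark wall at (200,180) in the scene view, with the orange stop just ahead at (308,152). I'll continue slowly until it touches.

```bash
python3 - <<'E'
from h import *
z=TIP+.0875; d=.1; n=0
while d<.145:
    d+=.002; r.servo_line([*(c+u*d),z],speed=.015); r.wait(.05)
    s=r.sense(); f=np.array([s['contact_force'],(r.wait(.02),r.sense()['contact_force'])[1]]).mean(0); fu=f[:2]@u
    print(round(s['clock'],2),round(d,4),'act',round((s['tcp_pos'][:2]-c)@u,4),round(s['tcp_pos'][2],4),'fu',round(fu,1),'fz',round(f[2],1))
    n=n+1 if fu<-3 else 0
    if n>=3 or fu<-12: break
E
```

```text
14.27 0.102 act 0.1017 0.2717 fu -0.3 fz 9.9
14.62 0.104 act 0.1037 0.2717 fu -0.2 fz 10.5
14.97 0.106 act 0.1057 0.2717 fu -0.3 fz 10.5
15.32 0.108 act 0.1077 0.2717 fu -0.2 fz 9.8
15.67 0.11 act 0.1097 0.2716 fu -0.8 fz 10.7
16.02 0.112 act 0.1117 0.2717 fu -0.2 fz 10.2
16.37 0.114 act 0.1137 0.2717 fu -0.4 fz 10.4
16.72 0.116 act 0.1157 0.2717 fu -0.4 fz 10.4
17.07 0.118 act 0.1177 0.2717 fu 0.7 fz 10.6
17.42 0.12 act 0.1197 0.2717 fu -0.3 fz 10.3
17.77 0.122 act 0.1217 0.2717 fu -0.5 fz 10.3
18.12 0.124 act 0.1234 0.2717 fu -2.0 fz 10.4
18.47 0.126 act 0.1247 0.272 fu -5.6 fz 10.3
18.82 0.128 act 0.1265 0.2723 fu -5.9 fz 10.5
19.17 0.13 act 0.1285 0.2724 fu -6.4 fz 11.1
```

Contact came at about 123 mm of travel. The force then levelled off at about 6 N as the finger slid on the pad, well below the stop's slip force. I lift straight up and check.

```bash
python3 - <<'E'
from h import *
p=c+u*.130
r.wait(.1); r.servo_line([*p,TIP+.105],speed=.03); r.servo_line([*p,.40],speed=.12); print(st())
r.reach([.30,.40,.42],[180,0,104.6]); r.wait(.3); print(st())
for f in('top','scene'): snap(f,f+'_e')
a=cv2.imread('pics/scene_e.png')[125:245,215:325]; b=cv2.imread('pics/top_e.png')[145:245,205:315]
cv2.imwrite('pics/c5.png',np.hstack([cv2.resize(x,(400,500),interpolation=cv2.INTER_CUBIC) for x in(a[:],cv2.copyMakeBorder(b,0,20,0,0,cv2.BORDER_CONSTANT))]))
E
```

```text
(21.11, array([ 0.4962, -0.0392,  0.3989]), array([0.9, 0.7, 0.4]))
(23.17, array([0.3004, 0.3997, 0.42  ]), array([ 0.9,  0.4, -0.4]))
```

View pics/c5.png

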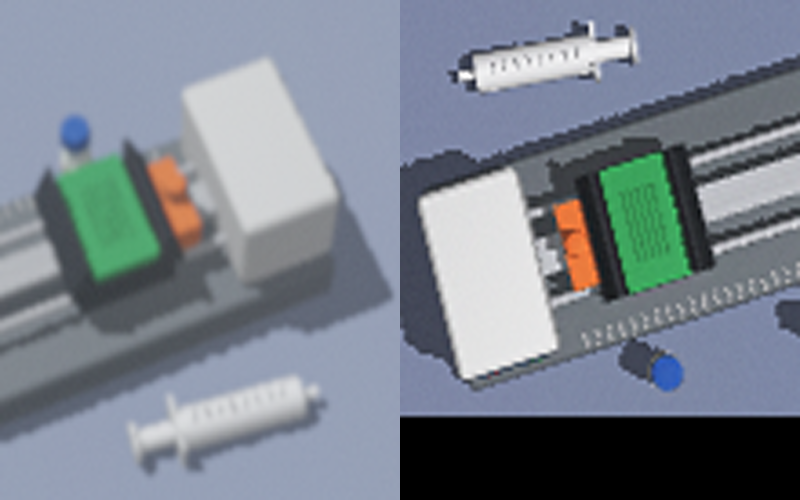

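The pusher now sits against the orange stop (top view: wall meets stop at about (590,240)). The pad is up, the stop is still the same distance from the motor head, and the syringe and blue-capped vial have not moved.

```bash
python3 -c "
from station import r
print(r.hand_in())"
```

```text
the job is handed in; nothing more can be done
None
```

I pressed the green pad, slid the pusher about 123 mm to the orange stop, let the pad spring up, moved clear and handed the job in; the last pictures show it against an unmoved stop, but no verdict came back.

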